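# Clear a dry box's lid and crack its seal

## Robot

A 7-joint arm with a two-finger parallel gripper is mounted at the origin on the work surface. World frame = base frame: x ahead of the robot, y to its left, z up, the work surface at z = 0. Lengths are in m, angles in rad, forces in N, time in s.
With the tool pointing down it reaches from about 0.4 to 0.85 m from the base axis. Payload 10.4 kg.
Tool frame: the origin (TCP) lies on the centre line of the jaws, within the pads' length; the fingertips stand r.finger_overhang ahead of it and the grasp point (between the pads) lies 5 mm behind it (r.finger_overhang is the distance from the TCP to the fingertips, in m); z points along the fingers, y is the line along which they close (so a half turn about z gives the same grasp; the last joint's range is limited). The gripper opens to 87 mm and grips with 3 to 60 N. Pads are 19 mm wide; open, the fingers measure 117 mm over their backs; the gripper's body (75 mm by 190 mm) begins 51 mm behind the grasp point.
Start: joints at [1.296, 0.332, -0.065, 1.46, 0.022, 1.35, -0.088], TCP at [0.156, -0.605, 0.237] pointing down, gripper open.
Joint ranges: [-2.6, 2.6], [-0.5, 2.12], [-1.47, 1.34], [0.16, 2.42], [-1.27, 4.41], [0.06, 2.06], [-2.6, 2.6]. Speed limits (rad/s): [2.22, 2.22, 2.79, 2.79, 3.14, 3.14, 3.14].

## Interface

Orientations are given as a unit quaternion [x, y, z, w].
In Python, from bench import read_state, viewer, r gives the robot as it stands.
- The arm moves only by the tool carry_out, never from a script. Its argument "moves" is a list of rows, each a list of 6 numbers: the shift along the tool's x, y, z in units of 40 mm (1.0 is 40 mm), then the turn, a rotation vector about the tool's x, y, z in units of 8 degrees (1.0 is 8 degrees). A call has 1 to 20 rows; each row shifts and turns the commanded pose from where the row before left it, along the tool's axes as they then stand; what a row does not reach is not made up. A row lasts 1/8 s, in which the tool goes at most 62.5 mm and 10.7 degrees, less where a joint would pass 70% of its speed; a pose out of reach is approached as far as the arm can. A call is refused whole if a number of a shift passes 1 or a number of a turn 1, either way. A call with a gripper value outside its range is refused whole. "fingers" is the finger opening in mm, from 0 to 87, set as the call begins (left out, the last holds). The fingers move at their own pace and stop on an object; "force" is the grip in N (left out, the last holds). Time passes only in rows, so rows that do not move let the fingers close. It gives the time, the measured TCP pose, the force, the opening and the grip force at its end, in the units of the state.
- read_state(): the state, without advancing time (a new reading comes with each control period).
- viewer.camera(name): name is "scene" or "top" or "wrist"; returns a dict with "pixels" (400x640x3 uint8, red, green, blue), "range_z" (400x640 float32, m along the optical axis (not along the pixel's ray), 0 where there is no reading), "fx", "fy", "cx", "cy" (pixels), "k1" (the pictures are not rectified: a ray, as slopes to the right and down, at radius r is drawn at 1 + k1 r^2 times it, then the intrinsics apply), "xyz" and "orientation" of the camera in the world. Camera axes: x right, y down, z forward; pixel columns grow to the right and rows downward; lengths in m; the calibration is good to about 2 mm. A picture is of the moment at which its call begins.
- r.close_job(): hands the job in; it is judged then, once.
The state is a dict: "time": time; "joint_positions": joint angles; "joint_vel": joint speeds; "joint_torque": joint torques, N m; "ee_pos": TCP position; "eef_rot": TCP orientation; "ft_force": force on the tool from outside, world axes, zero at the start; "torque": the same for the moment, N m; "width": finger opening in m; "grip_force": force on a finger pad.
Only numpy, scipy, OpenCV 4.12 (cv2) and the standard library are available. Lean on these libraries where they do the work, as an engineer would, in place of code of your own. Each camera call takes 0.05 s, during which the arm holds its last target. There are 200 camera calls.

## Task

Put the components lying on the dry box's lid away in the picking bins, each in the bin that already holds one of its kind. Then pull the lid free of its sticking seal by its handle and hold it ajar, the front edge about four centimetres up, without letting it swing wide when the seal lets go; finish while still holding it there. Leave the other things on the bench alone.

Things in the scene. Friction and masses are not known exactly. Their poses are not given: they have to be found in the camera images.
- cap1_center (a point): a snap-in electrolytic capacitor: an upright cylinder, 30 mm in diameter and 45 mm tall, black sleeve, two 5 mm pins on top, 45 g, standing on the dry box's lid; the point is at its centre, half-way up (22.5 mm above its foot), z up
- cap1: the same capacitor; origin at the centre of its foot
- cap2_center (a point): a second capacitor, the same in all
- cap2: the second capacitor; origin at the centre of its foot
- sink1_center (a point): a finned aluminium heat sink: block 42 mm (its x, along the fins) by 28 mm (its y, across the fins; grip it over this width, by the outer fins) by 30 mm tall, fins up, 55 g, standing on the dry box's lid; the point is at its centre, half-way up (15 mm above its foot), z up
- sink1: the same heat sink; origin at the centre of its foot
- bin_caps_floor (a point): picking bin for capacitors, fixed, blue plastic, open on top; outside 190 mm (x) by 135 mm (y), walls 3 mm thick and 60 mm tall, lower (30 mm) at the front and along the first 47 mm of the sides from it; its front is at its -x, towards the robot. The point is at the centre of its inner floor, 4 mm above the bench. One capacitor of the same sort stands loose in it, 65 mm to +x of the point
- bin_sinks_floor (a point): picking bin for heat sinks, the same bin in all; the point is at the centre of its inner floor. One heat sink of the same sort stands loose in it, 65 mm to +x of the point, fins along the bin's x. The two bins look alike but for what they hold, and may have changed places
- lid_handle: steel bow handle on top of the lid, near its front edge: a round bar 10 mm thick running along its y, straight for 98 mm, on a leg at each end; the origin is at the middle of the bar, which runs 34 mm above the lid's top. x points to the lid's hinge and z up with the lid shut; it turns with the lid
- lid (a joint): angle of the dry box's lid about its hinge, rad: 0 shut, grows as its front edge rises (0.19 is 40 mm up at the front edge). The seal grips hard at first, a pull of about 12 to 20 N upward at the handle, and lets go suddenly when the lid has come up about 0.03 rad; from there the lid weighs about 3 N at the handle and falls shut if let go
- lid_hinge (a point): middle of the lid's hinge line, which runs along this point's y, at the back of the dry box; x points away from the lid's front edge, which lies 216 mm to -x; the bar of the handle lies 185 mm to -x and 46 mm above it. The box is fixed, clear-walled, 210 mm by 280 mm by 105 mm tall with a grey rim, the lid 222 mm by 290 mm, its flat top 120 mm above the bench; the two latches are already undone
- drybox: the dry box, fixed; origin at the centre of its underside, x towards the hinge, y along it
- solder_reel: bystander: red solder reel, 60 mm in diameter, 50 mm tall; origin under its centre
- multimeter: bystander: hand multimeter lying flat, 75 mm by 150 mm by 36 mm; origin under its centre
- screwdriver: bystander: screwdriver lying on the bench along its x; origin on its underside
Not all that is in view belongs to the job. Leave any blue look-alike of the cap2 alone.

How it is judged:
On the way, in this order (a step that is already met when the one before it is completed fails the run):
1. both capacitors and the heat sink are in their bins, released, and the lid is still shut (x of cap1_center in the frame of bin_caps_floor between -0.092 and 0.092 m and y of cap1_center in the frame of bin_caps_floor between -0.065 and 0.065 m and z of each of cap1_center, cap2_center in the frame of bin_caps_floor below 0.045 m and x of cap2_center in the frame of bin_caps_floor between -0.092 and 0.092 m and y of cap2_center in the frame of bin_caps_floor between -0.065 and 0.065 m and x of sink1_center in the frame of bin_sinks_floor between -0.092 and 0.092 m and y of sink1_center in the frame of bin_sinks_floor between -0.065 and 0.065 m and z of sink1_center in the frame of bin_sinks_floor below 0.045 m and linear speed of each of cap1, cap2, sink1 below 0.03 m/s and value of joint lid below 0.02 rad and contact force between the fingers and cap1 below 0.1 N and contact force between the fingers and cap2 below 0.1 N and contact force between the fingers and sink1 below 0.1 N), for 0.2 s.
2. the lid has come free and is held ajar by its handle (value of joint lid between 0.11 and 0.29 rad and contact force between the fingers and lid_handle above 1.5 N), for 0.5 s.
At the end, for the whole second after the job is handed in: The lid stands still, open between 0.11 and 0.29 rad (front edge about 24 to 62 mm up), carried by the robot's fingers on its handle; both capacitors lie in the capacitor bin and the heat sink in the heat sink bin, at rest (all of step 2 and x of cap1_center in the frame of bin_caps_floor between -0.092 and 0.092 m and y of cap1_center in the frame of bin_caps_floor between -0.065 and 0.065 m and z of each of cap1_center, cap2_center in the frame of bin_caps_floor below 0.045 m and x of cap2_center in the frame of bin_caps_floor between -0.092 and 0.092 m and y of cap2_center in the frame of bin_caps_floor between -0.065 and 0.065 m and x of sink1_center in the frame of bin_sinks_floor between -0.092 and 0.092 m and y of sink1_center in the frame of bin_sinks_floor between -0.065 and 0.065 m and z of sink1_center in the frame of bin_sinks_floor below 0.045 m and linear speed of each of cap1, cap2, sink1 below 0.03 m/s and velocity of joint lid between -0.05 and 0.05 rad/s); the arm keeps its last pose, push and grip.
It fails at once if the lid swings wide: its front edge rises more than about 9 cm (0.42 rad) (value of joint lid above 0.42 rad).
It fails at once if the solder reel is moved more than 3 cm (distance of solder_reel from where it was at the start of the episode above 0.03 m).
It fails at once if the multimeter is moved more than 3 cm (distance of multimeter from where it was at the start of the episode above 0.03 m).
It fails at once if the screwdriver is moved more than 3 cm (distance of screwdriver from where it was at the start of the episode above 0.03 m).
It also fails if it takes over 72 s, if anything falls off the work surface, if the arm or the gripper's body presses on something with over 40 N, if the wrist force passes 120 N, or if a joint passes its speed limit or range.

## Working session

There is one attempt and no reset: what is moved stays moved. The work goes in short steps, Python scripts to look and compute and a tool call to move; the robot and the scene stay as the last step left them, time stands still between calls to the robot, and variables do not carry over. Pictures are saved under pics/ and viewed, at most 10 in all, crops included, and the job is handed in when it is done.

Besides the shell and the picture viewer there is one more tool, called after "Emit:" as name(argument=value, ...), one argument or row to a line, values as JSON. carry_out: Moves the arm, as the interface text tells. Its arguments: {"type":"object","properties":{"moves":{"type":"array","items":{"type":"array","items":{"type":"number"}}},"fingers":{"type":"number"},"force":{"type":"number"}},"required":["moves"]}

```bash
mkdir -p pics
cat > h.py <<'E'
import numpy as np, cv2
from scipy.spatial.transform import Rotation as R
from bench import read_state, viewer, r
def cam(n):
    c=viewer.camera(n); np.savez('/tmp/%s.npz'%n,**c); return c
def load(n): return {k:(v if v.ndim else v.item()) for k,v in np.load('/tmp/%s.npz'%n).items()}
def cloud(c):
    h,w=c['range_z'].shape; v,u=np.mgrid[:h,:w].astype(float)
    return pts(c,u.ravel(),v.ravel(),c['range_z'].ravel()).reshape(h,w,3)
def rays(c,u,v):
    K=np.array([[c['fx'],0,c['cx']],[0,c['fy'],c['cy']],[0,0,1.]])
    p=np.stack([u,v],-1).astype(float).reshape(-1,1,2)
    s=cv2.undistortPoints(p,K,np.array([c['k1'],0,0,0.])).reshape(-1,2)
    return np.c_[s,np.ones(len(s))]
def pts(c,u,v,z):
    return (rays(c,u,v)*z[:,None])@R.from_quat(c['orientation']).as_matrix().T+np.array(c['xyz'])
E
python3 - <<'E'
from h import *
for n in('scene','top'):
    c=cam(n); cv2.imwrite('pics/%s0.png'%n,c['pixels'][:,:,::-1]); print(n,c['xyz'],c['orientation'],c['fx'],c['k1'])
s=read_state(); print(s['time'],s['ee_pos'],s['eef_rot'],s['ft_force'],r.finger_overhang)
E
```

```text
scene [ 1.46282633 -0.33608974  0.79946744] [ 0.74586131  0.49569347 -0.25253517 -0.36633984] 503.52531250850706 -0.12734816628492038
top [0.39456685 0.00354327 1.57242415] [-0.70053344  0.7092145  -0.05101007  0.06054474] 511.8001101731792 0.05720363725151104
0.1 [ 0.15563726 -0.60499769  0.23584294] [ 9.92084571e-01  1.25569992e-01 -9.48662983e-05 -6.09420662e-04] [-0.04254638  0.54641412 -0.31330942] 0.014
```

View pics/scene0.png

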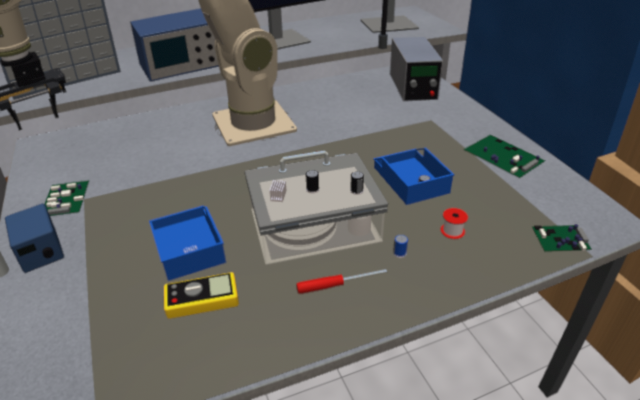

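View pics/top0.png

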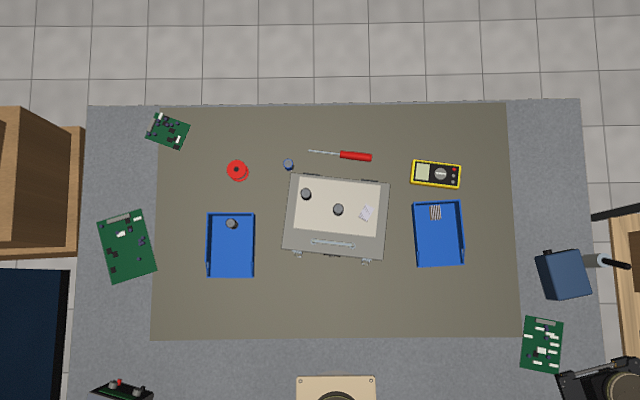

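Top view: candidates for the capacitors are (306,194) and (338,210), black on the lid. The one at (232,223) already stands in the left bin, and the blue look-alike at (289,164) is on the bench, so I'll leave both alone. Candidates for the heat sink are (365,213) on the lid and (436,212), already in the right bin. The capacitor bin is therefore at (231,245), on +y, and the sink bin at (438,233), on -y. The handle is at (332,243).

Run:
```python
from h import *
c=load('top'); P=cloud(c); im=c['pixels']
cv2.imwrite('pics/crop1.png',cv2.resize(im[145:290,190:480,::-1],None,fx=2.7,fy=2.7,interpolation=cv2.INTER_CUBIC))
def blobs(P,m,tag,amin=15):
    n,l,s,ce=cv2.connectedComponentsWithStats(m.astype(np.uint8))
    for i in range(1,n):
        if s[i,4]<amin: continue
        q=P[l==i]; rc=cv2.minAreaRect((q[:,:2]*1000).astype(np.float32))
        print(tag,s[i,4],ce[i].round(0),'med',np.median(q,0).round(4),'rect c',np.round(rc[0],1),'sz',np.round(rc[1],1),round(rc[2],1))
for n in('top','scene'):
    c=load(n);P=cloud(c);im=c['pixels'];Z=P[...,2]
    roi=(P[...,0]>.3)&(P[...,0]<.9)&(abs(P[...,1])<.45)&(c['range_z']>0)
    print(n); 
    lid=roi&(abs(P[...,1])<.2)
    print('lid z',np.median(Z[lid&(Z>.1)&(Z<.135)]))
    blobs(P,lid&(Z>.158),'cap>.155')
    blobs(P,lid&(Z>.135),'>.135')
    blobs(P,roi&(Z>.1)&(Z<.13),'lid',300)
    hsv=cv2.cvtColor(im,cv2.COLOR_RGB2HSV); blue=(hsv[...,0]>100)&(hsv[...,0]<125)&(hsv[...,1]>130)&roi
    blobs(P,blue&(Z<.075),'blue',100)
    blobs(P,blue&(Z<.012),'bluefloor',100)
    blobs(P,blue&(Z>.05)&(Z<.075),'bluerim',30)
```

```text
top
lid z 0.11934444504230413
cap>.155 85 [306. 193.] med [0.6286 0.0777 0.1647] rect c [628.6  79.1] sz [28.4 25.4] 0.8
cap>.155 92 [338. 208.] med [ 0.5841 -0.011   0.1638] rect c [584.5 -11. ] sz [27.8 28.3] 89.1
cap>.155 19 [328. 241.] med [0.4936 0.0179 0.1602] rect c [492.5  16.7] sz [35.3  8. ] 80.6
>.135 104 [306. 193.] med [0.6275 0.0777 0.1636] rect c [628.8  78.4] sz [27.6 28.6] 86.7
>.135 103 [338. 209.] med [ 0.5826 -0.0109  0.1633] rect c [584.  -11.8] sz [28.5 29. ] 29.1
>.135 24 [368. 210.] med [ 0.5813 -0.0937  0.1496] rect c [581.2 -93.6] sz [36.6  9.9] 26.2
>.135 21 [363. 214.] med [ 0.5689 -0.0806  0.1486] rect c [569.7 -79.3] sz [31.1 13.2] 11.5
>.135 156 [333. 242.] med [0.491  0.0041 0.1568] rect c [490.8   4.4] sz [117.7  10.2] 83.3
lid 7414 [336. 216.] med [ 0.5664 -0.0063  0.1193] rect c [571.9  -5.2] sz [290.3 231.8] 82.9
blue 3016 [438. 234.] med [ 0.5198 -0.3188  0.0041] rect c [ 522.5 -317.3] sz [192.7 156.4] 3.2
blue 3042 [230. 245.] med [0.4935 0.321  0.0045] rect c [495.6 312.1] sz [141.7 191.6] 89.1
bluefloor 2250 [438. 236.] med [ 0.5159 -0.3171  0.
[... 1281 characters left out ...]
13.8] sz [240.4 140.4] 2.1
blue 136 [400. 248.] med [0.7542 0.1282 0.0276] rect c [752.8 130.4] sz [25.1 11.5] 65.8
bluefloor 713 [411. 169.] med [0.4527 0.3306 0.0044] rect c [459.2 331. ] sz [ 91.5 121.3] 88.2
bluefloor 117 [426. 197.] med [0.5897 0.3018 0.0077] rect c [587.4 304.7] sz [134.5  14.2] 88.8
bluefloor 1711 [184. 235.] med [ 0.4853 -0.3159  0.0042] rect c [ 489.3 -314.2] sz [124.  127.9] 3.0
bluefloor 182 [197. 269.] med [ 0.6174 -0.3063  0.0076] rect c [ 617.5 -308.8] sz [  7.  130.4] 3.0
bluerim 513 [422. 172.] med [0.5634 0.3086 0.0591] rect c [515.4 306.7] sz [142.6 159. ] 89.4
bluerim 539 [190. 245.] med [ 0.6155 -0.3088  0.0605] rect c [ 543.  -312.2] sz [158.8 138.2] 3.0
```

View pics/crop1.png

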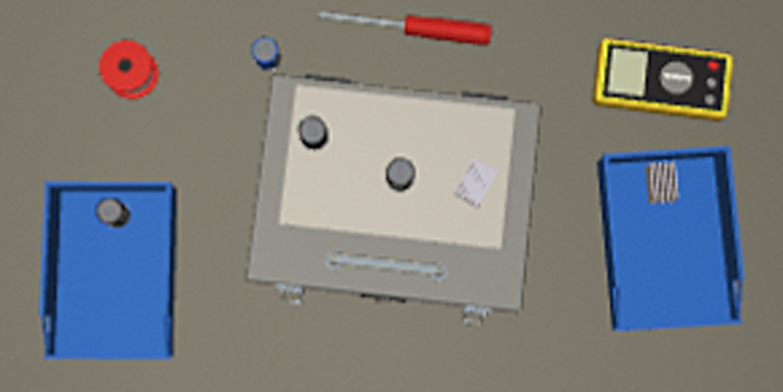

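The crop agrees with the choice: two black capacitors at (313,132) and (400,173), the sink at (476,185) with fins turned about -24°, and the blue look-alike at (264,51), which I leave alone.

```bash
cat >> h.py <<'E'
def plan(x,y,z,yaw=None):
    s=read_state(); M=R.from_quat(s['eef_rot']).as_matrix(); p=np.array(s['ee_pos'])
    d=M.T@(np.array([x,y,z])-p)/.04; y0=np.degrees(np.arctan2(M[1,0],M[0,0]))
    print('t',round(s['time'],2),'p',p.round(4),'yaw',y0.round(1),'tilt',M[:,2].round(3),'shift',d.round(3),'rotz',None if yaw is None else round(-(yaw-y0)/8,2))
E
python3 -c "
from h import *
plan(.56,-.09,.27,-24)"
```

```text
t 0.1 p [ 0.1556 -0.605   0.2358] yaw 14.4 tilt [-0.     0.001 -1.   ] shift [12.998 -9.951 -0.842] rotz 4.8
```

Emit:
carry_out(
  moves=[
    [0.9,-0.7,-0.3,0,0,0],
    [0.9,-0.7,-0.3,0,0,0],
    [0.9,-0.7,-0.24,0,0,0],
    [0.9,-0.7,0,0,0,0],
    [0.9,-0.7,0,0,0,0],
    [0.9,-0.7,0,0,0,0],
    [0.9,-0.7,0,0,0,0],
    [0.9,-0.7,0,0,0,0],
    [0.9,-0.7,0,0,0,0],
    [0.9,-0.7,0,0,0,0],
    [0.9,-0.7,0,0,0,0],
    [0.9,-0.7,0,0,0,0],
    [0.9,-0.7,0,0,0,0],
    [0.9,-0.7,0,0,0,0],
    [0.4,-0.15,0,0,0,0.96],
    [0,0,0,0,0,0.96],
    [0,0,0,0,0,0.96],
    [0,0,0,0,0,0.96],
    [0,0,0,0,0,0.96],
    [0,0,0,0,0,0],
  ],
  fingers=48,
  force=15,
)

```text
time: 2.6
ee_pos: [0.56, -0.0903, 0.2698]
eef_rot: [0.978, -0.207, -0.0, 0.0]
ft_force: [0.4, -0.0, -0.2]
width: 0.0477
grip_force: 0.0
```

Run:
```python
from h import *
c=cam('wrist'); cv2.imwrite('pics/w1.png',c['pixels'][:,:,::-1])
P=cloud(c);Z=P[...,2]
print(c['xyz'])
roi=(c['range_z']>.05)&(P[...,0]>.4)&(P[...,0]<.75)&(abs(P[...,1])<.18)
for lo in(.126,.135,.158):
    m=(roi&(Z>lo)&(Z<.18)).astype(np.uint8)
    m=cv2.morphologyEx(m,cv2.MORPH_CLOSE,np.ones((9,9)))&roi
    n,l,s,ce=cv2.connectedComponentsWithStats(m.astype(np.uint8))
    for i in range(1,n):
        if s[i,4]<150: continue
        q=P[(l==i)&(Z>lo)&(Z<.18)]; rc=cv2.minAreaRect((q[:,:2]*1000).astype(np.float32))
        print(lo,s[i,4],ce[i].round(),'zmed',np.median(q[:,2]).round(4),np.round(rc[0],1),np.round(rc[1],1),round(rc[2],1))
plan(.577,-.089,.2)
```

```text
[ 0.62955359 -0.12123573  0.41689483]
0.126 1542 [320. 179.] zmed 0.1485 [577.1 -93.6] [28.  42.5] 59.1
0.126 1627 [129. 202.] zmed 0.1629 [630.   75.7] [30.1 30.8] 53.0
0.126 1303 [237. 208.] zmed 0.1636 [584.7 -13.8] [29.9 30.7] 76.8
0.135 1506 [320. 179.] zmed 0.1487 [577.1 -93.6] [28.  42.4] 59.1
0.135 1461 [127. 203.] zmed 0.1634 [630.   75.7] [30.1 30.8] 53.0
0.135 1213 [236. 209.] zmed 0.1637 [584.8 -14.2] [30.5 29.8] 26.4
0.158 970 [120. 207.] zmed 0.164 [629.9  75.9] [29.9 30.5] 53.0
0.158 924 [233. 212.] zmed 0.1641 [585.  -14.1] [30.1 29.8] 26.4
t 2.65 p [ 0.56   -0.0902  0.2699] yaw -23.8 tilt [-0.001 -0.    -1.   ] shift [ 0.377 -0.2    1.747] rotz None
```

View pics/w1.png

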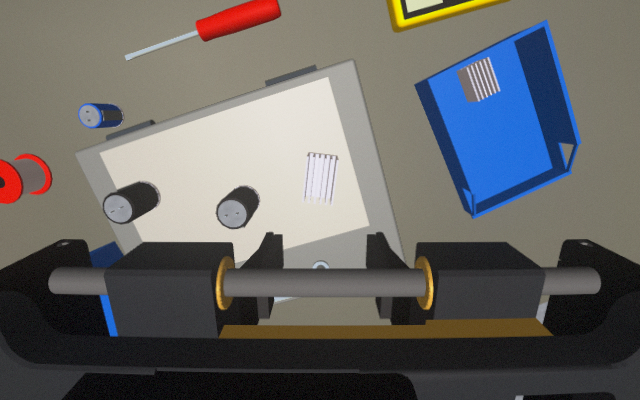

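The wrist picture shows the sink at (320,179) and the capacitors at (129,202) and (237,208). The measured sizes match those given: 28×42.5 mm and 30 mm. The sink's yaw is -31°.

```bash
python3 -c "
from h import *
plan(.577,-.0936,.139,-31)"
```

```text
t 2.65 p [ 0.56   -0.0902  0.2699] yaw -23.8 tilt [-0.001 -0.    -1.   ] shift [ 0.424 -0.095  3.272] rotz 0.9
```

Descend, grip and lift 4 units.

Emit:
carry_out(
  moves=[
    [0.424,-0.095,0.6,0,0,0],
    [0,0,0.8,0,0,0.9],
    [0,0,0.8,0,0,0],
    [0,0,0.6,0,0,0],
    [0,0,0.47,0,0,0],
    [0,0,0,0,0,0],
  ],
)

```text
time: 3.4
ee_pos: [0.5765, -0.0937, 0.1382]
eef_rot: [0.963, -0.268, -0.001, 0.0]
ft_force: [-0.2, 0.4, -0.0]
width: 0.048
grip_force: 0.0
```

Emit:
carry_out(
  moves=[
    [0,0,0,0,0,0],
    [0,0,0,0,0,0],
    [0,0,0,0,0,0],
    [0,0,0,0,0,0],
  ],
  fingers=20,
  force=15,
)

```text
time: 3.9
ee_pos: [0.5776, -0.0938, 0.1401]
eef_rot: [0.963, -0.269, 0.001, 0.0]
ft_force: [-0.1, 0.1, 5.4]
width: 0.0278
grip_force: 15.0
```

Emit:
carry_out(
  moves=[
    [0,0,-0.3,0,0,0],
    [0,0,-0.7,0,0,0],
    [0,0,-0.7,0,0,0],
    [0,0,-0.3,0,0,0],
  ],
)

```text
time: 4.4
ee_pos: [0.5778, -0.0937, 0.2215]
eef_rot: [0.963, -0.269, 0.001, -0.0]
ft_force: [-0.3, 0.0, -0.3]
width: 0.0278
grip_force: 15.0
```

```bash
python3 -c "
from h import *
plan(.505,-.315,.22,3)"
```

```text
t 4.4 p [ 0.5778 -0.0937  0.2215] yaw -31.2 tilt [ 0.002 -0.001 -1.   ] shift [1.306 5.676 0.035] rotz -4.27
```

Emit:
carry_out(
  moves=[
    [0.22,0.94,0,0,0,0],
    [0.22,0.94,0,0,0,0],
    [0.22,0.94,0,0,0,0],
    [0.22,0.94,0,0,0,0],
    [0.22,0.94,0,0,0,0],
    [0.21,0.97,0,0,0,0],
    [0,0,0.6,0,0,-0.9],
    [0,0,0.7,0,0,-0.9],
    [0,0,0.7,0,0,-0.9],
    [0,0,0.7,0,0,-0.9],
    [0,0,0.7,0,0,-0.67],
    [0,0,0.7,0,0,0],
    [0,0,0.45,0,0,0],
    [0,0,0.2,0,0,0],
    [0,0,0,0,0,0],
  ],
)

```text
time: 6.28
ee_pos: [0.5048, -0.3149, 0.0294]
eef_rot: [1.0, 0.026, -0.0, -0.0]
ft_force: [0.5, -0.0, -0.5]
width: 0.0281
grip_force: 15.0
```

```bash
python3 -c "
from h import *
plan(.505,-.315,.026,3)"
```

```text
t 6.28 p [ 0.5048 -0.3149  0.0294] yaw 3.0 tilt [-0.  0. -1.] shift [0.006 0.004 0.085] rotz -0.0
```

Emit:
carry_out(
  moves=[
    [0,0,0.1,0,0,0],
    [0,0,0,0,0,0],
  ],
)

```text
time: 6.52
ee_pos: [0.5049, -0.315, 0.0257]
eef_rot: [1.0, 0.026, 0.0, 0.0]
ft_force: [1.1, 0.6, -0.1]
width: 0.028
grip_force: 15.0
```

Emit:
carry_out(
  moves=[
    [0,0,0,0,0,0],
    [0,0,0,0,0,0],
    [0,0,0,0,0,0],
    [0,0,-0.3,0,0,0],
    [0,0,-0.8,0,0,0],
    [0,0,-0.9,0,0,0],
    [0,0,-0.9,0,0,0],
    [0,0,-0.9,0,0,0],
    [0,0,-0.9,0,0,0],
    [0,0,-0.3,0,0,0],
  ],
  fingers=50,
)

```text
time: 7.78
ee_pos: [0.5055, -0.3152, 0.2286]
eef_rot: [1.0, 0.026, 0.002, 0.001]
ft_force: [0.9, -0.2, -0.5]
width: 0.05
grip_force: 0.0
```

Run:
```python
from h import *
c=cam('wrist');P=cloud(c);Z=P[...,2]
m=(c['range_z']>.05)&(Z>.02)&(Z<.05)&(P[...,0]>.4)&(P[...,0]<.61)&(abs(P[...,1]+.313)<.055)
n,l,s,ce=cv2.connectedComponentsWithStats(cv2.morphologyEx(m.astype(np.uint8),cv2.MORPH_CLOSE,np.ones((9,9))))
for i in range(1,n):
    if s[i,4]>100: q=P[(l==i)&m]; print(s[i,4],ce[i],q.mean(0),np.percentile(q[:,2],95),cv2.minAreaRect((q[:,:2]*1000).astype(np.float32)))
plan(.585,-.014,.225,0)
```

```text
1040 [322.5 105.5] [ 0.58861666 -0.30927399  0.03195237] 0.034103038220064046 ((588.99755859375, -309.5312194824219), (41.01118469238281, 27.213153839111328), 2.5450692176818848)
944 [324.04025424 181.61758475] [ 0.50515208 -0.31542539  0.03209527] 0.03390006646562664 ((504.6857604980469, -315.37860107421875), (41.719703674316406, 27.849437713623047), 3.2979118824005127)
585 [322.14188034 240.98803419] [ 0.43089752 -0.31718551  0.02823298] 0.03169749381289152 ((430.2368469238281, -316.99456787109375), (5.95591402053833, 102.05390930175781), 2.744389772415161)
t 7.83 p [ 0.5056 -0.3152  0.2287] yaw 3.0 tilt [ 0.003 -0.002 -1.   ] shift [ 2.376 -7.417  0.082] rotz 0.37
```

The sink stands in its bin. Next is the nearer capacitor.

Emit:
carry_out(
  moves=[
    [0.3,-0.93,0,0,0,0],
    [0.3,-0.93,0,0,0,0],
    [0.3,-0.93,0,0,0,0],
    [0.3,-0.93,0,0,0,0],
    [0.3,-0.93,0,0,0,0],
    [0.3,-0.93,0,0,0,0],
    [0.3,-0.93,0,0,0,0],
    [0.276,-0.9,0,0,0,0.37],
    [0,0,0,0,0,0],
  ],
)

```text
time: 8.95
ee_pos: [0.5838, -0.01, 0.2244]
eef_rot: [1.0, 0.003, -0.001, -0.001]
ft_force: [0.3, 1.0, 0.3]
width: 0.0498
grip_force: 0.0
```

```bash
python3 -c "
from h import *
plan(.585,-.014,.142,0)"
```

```text
t 8.95 p [ 0.5838 -0.01    0.2244] yaw 0.3 tilt [-0.001  0.002 -1.   ] shift [0.032 0.104 2.059] rotz 0.04
```

Emit:
carry_out(
  moves=[
    [0.02,0.04,0.6,0,0,0],
    [0,0,0.7,0,0,0],
    [0,0,0.5,0,0,0],
    [0,0,0.26,0,0,0],
    [0,0,0,0,0,0],
  ],
)

```text
time: 9.57
ee_pos: [0.5847, -0.0157, 0.1425]
eef_rot: [1.0, 0.0, -0.0, -0.0]
ft_force: [-0.3, 0.0, 1.1]
width: 0.0497
grip_force: 0.0
```

Emit:
carry_out(
  moves=[
    [0,0,0,0,0,0],
    [0,0,0,0,0,0],
    [0,0,0,0,0,0],
    [0,0,0,0,0,0],
  ],
  fingers=22,
  force=15,
)

```text
time: 10.07
ee_pos: [0.5852, -0.0155, 0.1435]
eef_rot: [1.0, 0.0, 0.0, 0.0]
ft_force: [-0.1, -0.4, 3.6]
width: 0.0296
grip_force: 15.0
```

Emit:
carry_out(
  moves=[
    [0,0,-0.3,0,0,0],
    [0,0,-0.7,0,0,0],
    [0,0,-0.7,0,0,0],
    [0,0,-0.4,0,0,0],
    [0,0,0,0,0,0],
  ],
)

```text
time: 10.7
ee_pos: [0.5854, -0.0155, 0.228]
eef_rot: [1.0, 0.0, 0.001, 0.0]
ft_force: [-0.1, -0.1, -0.8]
width: 0.0293
grip_force: 15.0
```

```bash
python3 -c "
from h import *
plan(.51,.312,.22,0)"
```

```text
t 10.7 p [ 0.5854 -0.0155  0.228 ] yaw 0.0 tilt [ 0.002 -0.    -1.   ] shift [-1.883 -8.189  0.193] rotz 0.0
```

Emit:
carry_out(
  moves=[
    [-0.21,-0.91,0,0,0,0],
    [-0.21,-0.91,0,0,0,0],
    [-0.21,-0.91,0,0,0,0],
    [-0.21,-0.91,0,0,0,0],
    [-0.21,-0.91,0,0,0,0],
    [-0.21,-0.91,0,0,0,0],
    [-0.21,-0.91,0,0,0,0],
    [-0.21,-0.91,0,0,0,0],
    [-0.2,-0.91,0,0,0,0],
    [0,0,0.5,0,0,0],
    [0,0,0.9,0,0,0],
    [0,0,0.9,0,0,0],
    [0,0,0.9,0,0,0],
    [0,0,0.9,0,0,0],
    [0,0,0.5,0,0,0],
    [0,0,0.3,0,0,0],
    [0,0,0,0,0,0],
    [0,0,0,0,0,0],
  ],
)

```text
time: 12.95
ee_pos: [0.5102, 0.3124, 0.032]
eef_rot: [1.0, 0.0, 0.001, -0.0]
ft_force: [0.6, -0.5, -0.0]
width: 0.0296
grip_force: 15.0
```

```bash
python3 -c "
from h import *
plan(.51,.312,.029,0)"
```

```text
t 12.95 p [0.5102 0.3124 0.032 ] yaw 0.0 tilt [ 0.002  0.001 -1.   ] shift [-0.005  0.011  0.076] rotz 0.0
```

Emit:
carry_out(
  moves=[
    [0,0,0.09,0,0,0],
    [0,0,0,0,0,0],
  ],
)

```text
time: 13.2
ee_pos: [0.5098, 0.312, 0.0276]
eef_rot: [1.0, 0.0, 0.0, -0.0]
ft_force: [-0.2, -0.2, -0.1]
width: 0.0294
grip_force: 15.0
```

Emit:
carry_out(
  moves=[
    [0,0,0,0,0,0],
    [0,0,0,0,0,0],
    [0,0,0,0,0,0],
    [0,0,-0.3,0,0,0],
    [0,0,-0.8,0,0,0],
    [0,0,-0.9,0,0,0],
    [0,0,-0.9,0,0,0],
    [0,0,-0.9,0,0,0],
    [0,0,-0.9,0,0,0],
    [0,0,-0.3,0,0,0],
    [0,0,0,0,0,0],
  ],
  fingers=50,
)

```text
time: 14.58
ee_pos: [0.5097, 0.3122, 0.2279]
eef_rot: [1.0, 0.0, 0.001, -0.0]
ft_force: [-0.2, 0.2, -0.6]
width: 0.0502
grip_force: 0.0
```

```bash
cat > chk.py <<'E'
from h import *
c=cam('wrist');P=cloud(c);Z=P[...,2]
m=(c['range_z']>.05)&(Z>.035)&(Z<.058)&(P[...,0]>.41)&(P[...,0]<.585)&(abs(P[...,1]-.313)<.055)
n,l,s,ce=cv2.connectedComponentsWithStats(m.astype(np.uint8))
for i in range(1,n):
    if s[i,4]>100: q=P[l==i]; print(s[i,4],ce[i],q.mean(0),np.percentile(q[:,2],95),cv2.minAreaRect((q[:,:2]*1000).astype(np.float32)))
E
python3 -c "
import chk
from h import *
plan(.630,.0758,.225,0)"
```

```text
640 [328.3484375 135.696875 ] [0.56229657 0.30796777 0.04800077] 0.04928537816482645 ((562.186767578125, 308.1656494140625), (29.39320945739746, 29.00650978088379), 18.237598419189453)
604 [324.74172185 183.53476821] [0.51094542 0.31164204 0.04748458] 0.04931076824692309 ((509.99151611328125, 311.5682678222656), (29.369186401367188, 29.476247787475586), 29.545917510986328)
t 14.62 p [0.5094 0.3118 0.2268] yaw 0.0 tilt [-0.    -0.001 -1.   ] shift [3.013 5.902 0.046] rotz 0.0
```

The first capacitor stands upright in its bin. Now the second.

Emit:
carry_out(
  moves=[
    [0.45,0.9,0,0,0,0],
    [0.45,0.9,0,0,0,0],
    [0.45,0.9,0,0,0,0],
    [0.45,0.9,0,0,0,0],
    [0.45,0.9,0,0,0,0],
    [0.45,0.9,0,0,0,0],
    [0.3,0.5,0,0,0,0],
    [0,0,0,0,0,0],
    [0,0,0,0,0,0],
  ],
)

```text
time: 15.75
ee_pos: [0.629, 0.0781, 0.227]
eef_rot: [1.0, 0.001, -0.0, -0.0]
ft_force: [0.3, 0.4, -0.1]
width: 0.05
grip_force: 0.0
```

```bash
python3 -c "
from h import *
plan(.630,.0758,.142,0)"
```

```text
t 15.75 p [0.629  0.0781 0.227 ] yaw 0.2 tilt [-0.001  0.001 -1.   ] shift [0.027 0.06  2.125] rotz 0.02
```

Emit:
carry_out(
  moves=[
    [0.02,0.03,0.6,0,0,0],
    [0,0,0.7,0,0,0],
    [0,0,0.55,0,0,0],
    [0,0,0.26,0,0,0],
    [0,0,0,0,0,0],
  ],
)

```text
time: 16.38
ee_pos: [0.63, 0.0759, 0.1428]
eef_rot: [1.0, 0.001, -0.0, -0.0]
ft_force: [-0.2, -0.6, 0.9]
width: 0.0502
grip_force: 0.0
```

Emit:
carry_out(
  moves=[
    [0,0,0,0,0,0],
    [0,0,0,0,0,0],
    [0,0,0,0,0,0],
    [0,0,0,0,0,0],
  ],
  fingers=22,
  force=15,
)

```text
time: 16.88
ee_pos: [0.6308, 0.075, 0.1436]
eef_rot: [1.0, 0.0, 0.0, -0.0]
ft_force: [-0.9, 0.9, 2.5]
width: 0.0294
grip_force: 15.0
```

Emit:
carry_out(
  moves=[
    [0,0,-0.3,0,0,0],
    [0,0,-0.7,0,0,0],
    [0,0,-0.7,0,0,0],
    [0,0,-0.4,0,0,0],
    [0,0,0,0,0,0],
  ],
)

```text
time: 17.5
ee_pos: [0.6309, 0.075, 0.2281]
eef_rot: [1.0, 0.0, 0.001, -0.0]
ft_force: [0.1, 0.2, -0.7]
width: 0.0298
grip_force: 15.0
```

```bash
python3 -c "
from h import *
plan(.455,.312,.22,0)"
```

```text
t 17.5 p [0.6309 0.075  0.2281] yaw 0.0 tilt [ 0.002  0.    -1.   ] shift [-4.397 -5.926  0.193] rotz 0.0
```

Emit:
carry_out(
  moves=[
    [-0.63,-0.85,0,0,0,0],
    [-0.63,-0.85,0,0,0,0],
    [-0.63,-0.85,0,0,0,0],
    [-0.63,-0.85,0,0,0,0],
    [-0.63,-0.85,0,0,0,0],
    [-0.63,-0.85,0,0,0,0],
    [-0.62,-0.83,0,0,0,0],
    [0,0,0.5,0,0,0],
    [0,0,0.9,0,0,0],
    [0,0,0.9,0,0,0],
    [0,0,0.9,0,0,0],
    [0,0,0.9,0,0,0],
    [0,0,0.5,0,0,0],
    [0,0,0.3,0,0,0],
    [0,0,0.08,0,0,0],
    [0,0,0,0,0,0],
  ],
)

```text
time: 19.5
ee_pos: [0.4548, 0.3124, 0.0285]
eef_rot: [1.0, 0.0, 0.001, -0.0]
ft_force: [0.5, 1.3, -0.9]
width: 0.0296
grip_force: 15.0
```

```bash
python3 -c "
from h import *
plan(.455,.312,.0285,0)"
```

```text
t 19.5 p [0.4548 0.3124 0.0285] yaw 0.0 tilt [ 0.001  0.001 -1.   ] shift [ 0.004  0.009 -0.001] rotz 0.0
```

Emit:
carry_out(
  moves=[
    [0,0,0,0,0,0],
    [0,0,0,0,0,0],
    [0,0,0,0,0,0],
    [0,0,-0.3,0,0,0],
    [0,0,-0.8,0,0,0],
    [0,0,-0.9,0,0,0],
    [0,0,-0.9,0,0,0],
    [0,0,-0.9,0,0,0],
    [0,0,-0.9,0,0,0],
    [0,0,-0.3,0,0,0],
    [0,0,0,0,0,0],
  ],
  fingers=50,
)

```text
time: 20.88
ee_pos: [0.4545, 0.3121, 0.2283]
eef_rot: [1.0, 0.0, 0.001, -0.0]
ft_force: [-0.3, -0.8, -0.4]
width: 0.0502
grip_force: 0.0
```

Run:
```python
import chk
from h import *
print(np.round(read_state()['joint_positions'],2))
c=cam('top');P=cloud(c);Z=P[...,2]
m=(Z>.145)&(Z<.17)&(P[...,0]>.46)&(P[...,0]<.53)&(abs(P[...,1])<.09)
q=P[m];rc=cv2.minAreaRect((q[:,:2]*1000).astype(np.float32));print(m.sum(),rc,np.percentile(q[:,2],[50,90]))
plan(.4915,.003,.23,83);plan(.4915,.003,.23,-97)
```

```text
755 [328.51390728  80.84238411] [0.56126095 0.30803136 0.04807538] 0.04952628229751136 ((561.2737426757812, 307.984375), (30.191673278808594, 29.427854537963867), 65.82787322998047)
644 [324.68012422 132.99689441] [0.50984923 0.31177997 0.04804436] 0.0494719492754381 ((509.8221740722656, 311.7113342285156), (29.270788192749023, 29.132766723632812), 35.05228805541992)
602 [324.47009967 183.11295681] [0.45612377 0.31190254 0.04741657] 0.04938856663300133 ((455.1143493652344, 311.94207763671875), (27.876440048217773, 29.938161849975586), 87.921875)
[-0.    0.26 -0.8   1.64  0.19  1.32 -2.4 ]
154 ((490.7574768066406, 4.258602142333984), (117.46321105957031, 10.041014671325684), 82.73894500732422) [0.15748933 0.16025097]
t 20.98 p [0.454  0.3116 0.2267] yaw 0.0 tilt [-0.001 -0.001 -1.   ] shift [ 0.934  7.715 -0.077] rotz -10.37
t 20.98 p [0.454  0.3116 0.2267] yaw 0.0 tilt [-0.001 -0.001 -1.   ] shift [ 0.934  7.715 -0.077] rotz 12.13
```

All three capacitors stand in the bin at x = 0.561, 0.510 and 0.455, top height 49 mm. Now I go above the handle and turn the jaws across the bar.

Emit:
carry_out(
  moves=[
    [0.12,0.96,0,0,0,0],
    [0.12,0.96,0,0,0,0],
    [0.12,0.96,0,0,0,0],
    [0.12,0.96,0,0,0,0],
    [0.12,0.96,0,0,0,0],
    [0.12,0.96,0,0,0,0],
    [0.12,0.96,0,0,0,0],
    [0.09,0.99,0,0,0,0],
    [0,0,0,0,0,-0.95],
    [0,0,0,0,0,-0.95],
    [0,0,0,0,0,-0.95],
    [0,0,0,0,0,-0.95],
    [0,0,0,0,0,-0.95],
    [0,0,0,0,0,-0.95],
    [0,0,0,0,0,-0.95],
    [0,0,0,0,0,-0.95],
    [0,0,0,0,0,-0.95],
    [0,0,0,0,0,-0.95],
    [0,0,0,0,0,-0.87],
    [0,0,0,0,0,0],
  ],
  fingers=40,
)

```text
time: 23.48
ee_pos: [0.4911, 0.0035, 0.2266]
eef_rot: [0.749, 0.662, -0.001, -0.001]
ft_force: [-0.3, 0.5, -0.4]
width: 0.0398
grip_force: 0.0
```

Run:
```python
from h import *
print(np.round(read_state()['joint_positions'],2))
c=cam('wrist');P=cloud(c);Z=P[...,2]; cv2.imwrite('pics/w2.png',c['pixels'][:,:,::-1])
m=(c['range_z']>.05)&(Z>.145)&(Z<.17)&(P[...,0]>.45)&(P[...,0]<.54)&(abs(P[...,1])<.09)
q=P[m];rc=cv2.minAreaRect((q[:,:2]*1000).astype(np.float32));print(m.sum(),rc,np.percentile(q[:,2],[50,95]))
v,u=np.where(m);print(u.min(),u.max(),v.min(),v.max())
plan(.4915,.003,.149,83)
```

```text
[ 0.52  0.09 -0.65  1.79  0.06  1.28 -0.26]
1699 ((492.4826965332031, 11.845870971679688), (100.94041442871094, 9.542203903198242), 83.21742248535156) [0.15692171 0.15842917]
318 331 137 268
t 23.52 p [0.4912 0.0036 0.2268] yaw 82.8 tilt [-0.002  0.    -1.   ] shift [-0.013  0.011  1.945] rotz -0.02
```

View pics/w2.png

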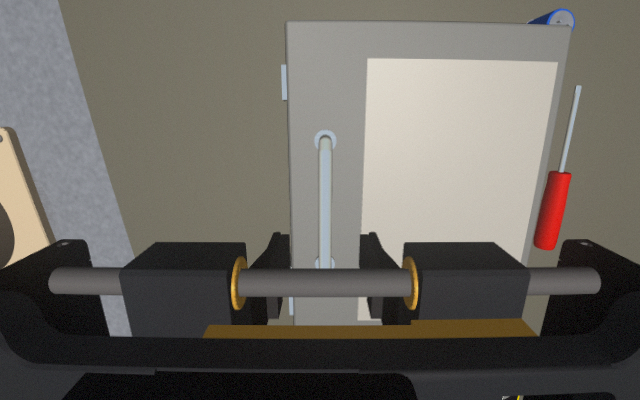

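The handle bar lies between the open jaws, at u≈325 and v 137–268. Its line passes through x = 0.4915 at the jaw, which agrees with the top view. I descend and grip.

Emit:
carry_out(
  moves=[
    [0,0,0.5,0,0,0],
    [0,0,0.7,0,0,0],
    [0,0,0.5,0,0,0],
    [0,0,0.23,0,0,0],
    [0,0,0,0,0,0],
  ],
)

```text
time: 24.15
ee_pos: [0.4914, 0.0037, 0.1502]
eef_rot: [0.749, 0.662, -0.0, -0.0]
ft_force: [0.3, 0.1, 0.5]
width: 0.0401
grip_force: 0.0
```

Emit:
carry_out(
  moves=[
    [0,0,0,0,0,0],
    [0,0,0,0,0,0],
    [0,0,0,0,0,0],
    [0,0,0,0,0,0],
    [0,0,0,0,0,0],
  ],
  fingers=3,
  force=45,
)

```text
time: 24.78
ee_pos: [0.4914, 0.0036, 0.1507]
eef_rot: [0.749, 0.663, -0.0, -0.0]
ft_force: [-4.7, 0.2, 5.4]
width: 0.0087
grip_force: 45.0
```

Emit:
carry_out(
  moves=[
    [0,0.01,-0.05,0,0,0],
    [0,0.015,-0.05,0,0,0],
    [0,0.015,-0.05,0,0,0],
    [0,0,0,0,0,0],
  ],
)

```text
time: 25.28
ee_pos: [0.493, 0.0034, 0.1571]
eef_rot: [0.749, 0.663, -0.0, -0.0]
ft_force: [-5.5, 0.2, -0.6]
width: 0.0088
grip_force: 45.0
```

Emit:
carry_out(
  moves=[
    [0,0.01,-0.04,0,0,0],
    [0,0.01,-0.04,0,0,0],
    [0,0,0,0,0,0],
  ],
)

```text
time: 25.65
ee_pos: [0.494, 0.0033, 0.1604]
eef_rot: [0.749, 0.663, -0.0, 0.0]
ft_force: [-6.7, 1.0, 2.5]
width: 0.0086
grip_force: 45.0
```

```bash
cat > lid.py <<'E'
from h import *
for n in ('scene','top'):
    c=cam(n);P=cloud(c)
    o=np.array([.4915,.003,0]);a=np.radians(-7)
    X=(P[...,:2]-o[:2])@np.array([np.cos(a),np.sin(a)]);Y=(P[...,:2]-o[:2])@np.array([-np.sin(a),np.cos(a)])
    m=(c['range_z']>0)&(X>-.02)&(X<.175)&(abs(Y)>.07)&(abs(Y)<.13)&(P[...,2]>.1)&(P[...,2]<.2)
    z=P[...,2][m];f=np.polyfit(X[m],z,1);k=abs(z-np.polyval(f,X[m]))<.006;f=np.polyfit(X[m][k],z[k],1)
    print(n,m.sum(),k.sum(),'slope',-f[0],'rad',np.arctan(-f[0]),'z at handle',f[1])
plan(0,0,0)
print(read_state()['ft_force'])
E
python3 lid.py
```

```text
scene 2696 2696 slope 0.051420368344625315 rad 0.05137512069030381 z at handle 0.12973977191129565
top 2711 2560 slope 0.04848043071835453 rad 0.04844250216288705 z at handle 0.1287960784564871
t 25.75 p [0.494  0.0033 0.1604] yaw 83.0 tilt [-0. -0. -1.] shift [ -1.589 -12.248   4.011] rotz None
[-5.86260803 -0.22539087  1.40270392]
```

The seal has let go gently and the lid stands at 0.05 rad. I raise it to about 0.19.

Emit:
carry_out(
  moves=[
    [0,0.02,-0.06,0,0,0],
    [0,0.02,-0.06,0,0,0],
    [0,0.02,-0.06,0,0,0],
    [0,0.02,-0.06,0,0,0],
    [0,0.02,-0.06,0,0,0],
    [0,0.02,-0.06,0,0,0],
    [0,0.02,-0.06,0,0,0],
    [0,0.02,-0.06,0,0,0],
    [0,0.02,-0.06,0,0,0],
    [0,0.02,-0.06,0,0,0],
    [0,0,0,0,0,0],
    [0,0,0,0,0,0],
    [0,0,0,0,0,0],
    [0,0,0,0,0,0],
    [0,0,0,0,0,0],
    [0,0,0,0,0,0],
  ],
)

```text
time: 27.75
ee_pos: [0.5025, 0.0022, 0.1839]
eef_rot: [0.749, 0.662, 0.0, 0.0]
ft_force: [5.4, -1.6, -7.1]
width: 0.0093
grip_force: 45.0
```

```bash
python3 lid.py
python3 - <<'E'
from h import *
cv2.imwrite('pics/fin.png',load('scene')['pixels'][:,:,::-1])
E
```

```text
scene 3150 3150 slope 0.1816610063629493 rad 0.17970134974407867 z at handle 0.1538653463753099
top 2684 2554 slope 0.1797494087266421 rad 0.17785020070944338 z at handle 0.15298296578375264
t 27.85 p [0.5025 0.0022 0.1838] yaw 83.0 tilt [ 0.001 -0.    -1.   ] shift [ -1.59  -12.466   4.582] rotz None
[ 5.86884041 -0.92094611 -8.38855684]
```

View pics/fin.png

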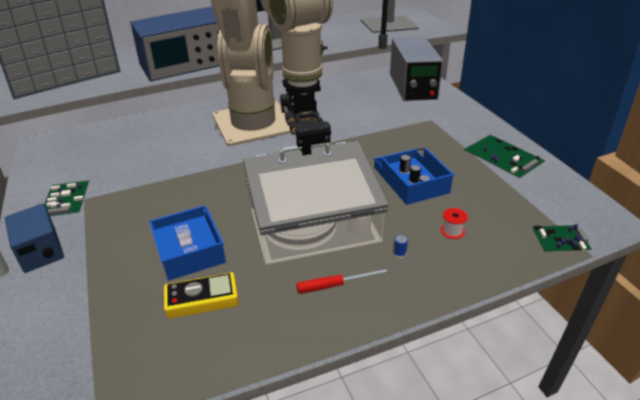

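The lid is held at about 0.18 rad. The capacitors are in the bin at (415,170), the sinks in the bin at (185,240), and the bystanders have not moved. I hand in.

```bash
python3 -c "
from bench import r
print(r.close_job())"
```

```text
the job is handed in; nothing more can be done
None
```

The job is handed in, with no verdict returned: both capacitors and the heat sink stand in their matching bins, and the gripper is holding the lid by its handle at about 0.18 rad.

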